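# Put the sample rack away in the push-to-lock keeper

## Robot

A 7-joint arm with a two-finger parallel gripper is mounted at the origin on a cart in front of the work surface, level with it; the furniture and walls round the work are solid. World frame = base frame: x ahead of the robot, y to its left, z up, the work surface at z = 0. Lengths are in m, angles in rad, forces in N, time in s.
With the tool pointing down it reaches from about 0.425 to 0.875 m from the base axis. Payload 4.7 kg.
Tool frame: the origin (TCP) lies at the very end of the fingers, on their centre line; the grasp point (between the pads) lies 19 mm behind it; z points along the fingers, y is the line along which they close (so a half turn about z gives the same grasp; the last joint's range is limited). The gripper opens to 87 mm and grips with 3 to 60 N. Pads are 19 mm wide; open, the fingers measure 117 mm over their backs; the gripper's body (75 mm by 190 mm) begins 51 mm behind the grasp point.
Start: joints at [-1.188, 0.321, -0.07, 1.45, 0.023, 1.371, -0.057], TCP at [0.234, 0.606, 0.223] pointing down, gripper open.
Joint ranges: [-2.86, 2.86], [-0.3, 2.09], [-1.38, 1.24], [0.06, 2.45], [-1.56, 4.7], [0.09, 2.05], [-2.69, 2.69]. Speed limits (rad/s): [2.57, 2.57, 3.14, 3.14, 3.14, 3.14, 3.14].

## Interface

Orientations are given as a rotation vector (axis times angle).
In Python, from bench import ctrl, get_image, job gives the robot as it stands.
- The arm moves only by the shell command python3 -m crank 'ROWS' [FORCE]. ROWS is JSON, a list that holds one entry, the list of rows, each a list of 5 numbers: the shift along the tool's x, y, z in mm, then the turn about the tool's z in rad, then the closure, from -1 (fully open) to 1 (shut), so that 0 is half open. A call has 1 to 10 rows; each row shifts and turns the commanded pose from where the row before left it, along the tool's axes as they then stand; what a row does not reach is not made up. A row lasts 1/12 s, in which the tool goes at most 41.7 mm and 7.16 degrees, less where a joint would pass 70% of its speed; a pose out of reach is approached as far as the arm can. A call with a gripper value outside its range is refused whole. The fingers move at their own pace and stop on an object; FORCE is the grip in N (left out, the last holds). Time passes only in rows, so rows that do not move let the fingers close. It gives the time, the measured TCP pose, the force, the opening and the grip force at its end, in the units of the state.
- ctrl.get_state(): the state, without advancing time (a new reading comes with each control period).
- get_image(name): name is "scene" or "top" or "wrist"; returns a dict with "pixels" (384x512x3 uint8, red, green, blue), "fx", "fy", "cx", "cy" (pixels), "T" (4x4, takes a point from camera to world coordinates); the wrist camera has in their place "T_tool_cam" (4x4, takes a point from camera to tool coordinates, whose origin is the TCP and whose axes are the flange's). Camera axes: x right, y down, z forward; pixel columns grow to the right and rows downward; lengths in m; the calibration is good to about 2 mm. A picture is of the moment at which its call begins: read the wrist's pose just before it. There is no depth.
- job.close_job(): hands the job in; it is judged then, once.
The state is a dict: "time": time; "joint_positions": joint angles; "qd": joint speeds; "joint_torque": joint torques, N m; "position": TCP position; "tool_rot": TCP orientation; "ft_force": force on the tool from outside, world axes, zero at the start; "torque": the same for the moment, N m; "grip_width": opening from 0.0 (shut) to 1.0 (fully open); "grip_force": force on a finger pad.
Only numpy, scipy, OpenCV 4.12 (cv2) and the standard library are available. Lean on these libraries where they do the work, as an engineer would, in place of code of your own. Each camera call takes 0.05 s, during which the arm holds its last target. There are 200 camera calls.

## Task

Put the loose green microtube rack at the front of the bench away in the white two-leaf sample keeper and leave the keeper locked. The leaf with the press pad is held by a push-push latch and overlaps the other one: press it down and let go so that it springs open, swing the leaf with the upright handle right over, and set the rack upright on the keeper's floor. Then shut the handle leaf first, close the press-pad leaf over it and press that down until it stays locked; leave the other things on the bench where they are.

Things in the scene. Friction and masses are not known exactly. Their poses are not given: they have to be found in the camera images.
- keeper: White open-topped box fixed to the bench; its lid is two grey leaves hinged along its left and right sides, swinging up and outwards. Origin: centre of its underside; x points from its front (latch housing) to its back, y to its left, z up. Outside 134 (x) by 208 (y) mm, walls 4 mm; front, back and right walls 60 mm high, left wall 73 mm.
- keeper_floor (a point): Centre of the top of the keeper's empty inner floor, 126 (x) by 200 (y) mm, 5 mm above the keeper's underside.
- latch_housing (a point): Centre of the top of the aluminium latch housing in front of the front wall: 18 (x) by 58 (y) mm, 66 mm high; at keeper x -80, y +18 mm.
- latched_leaf (a joint): Angle (rad) of the left leaf, with the press pad. 0 = level and locked, about -0.08 = pressed to its stop, 1.75 = open, leaning outwards. A spring always drives it open (1 s; 2 to 3 N at the edge push it down). Push-push latch: pressing the locked leaf to the stop and letting go releases it; pushing the open leaf down past level to the stop and letting go locks it at 0; the next press releases it again.
- latched_leaf_edge (a point): Middle of the free edge of the latched leaf, on its top face. The leaf is a stiff panel 141 (x) by 110 (y) mm, 5 mm thick, 114 mm from hinge axis to free edge. Locked: keeper y -6, z 81 mm, 12 mm over the plain leaf's edge; pressed to the stop, 9 mm lower; open, about 190 mm above the bench.
- latched_leaf_hinge (a point): Middle of the latched leaf's hinge axis, which runs along keeper x: keeper y +108, z 78 mm.
- latched_leaf_pad (a point): Centre of the top of the ribbed press pad (42 x 40 mm, 4 mm thick) at the front of the latched leaf near its free edge, over the latch housing; keeper x -69, y +18, z 85 mm when locked; its stop is 7 mm lower. 6 to 10 N press it home. The leaf may be pressed here or anywhere near its free edge.
- plain_leaf (a joint): Angle (rad) of the right leaf, with the handle. 0 = shut, 1.57 upright, 1.9 = stop, leaning outwards. Damped, no spring: let go before upright it sinks shut by itself in 1 to 2 s, past upright it sinks to the open stop and stays. It cannot be lifted while the latched leaf is down; swung in after the latched leaf is down, it ends lying on top of that.
- plain_leaf_hinge (a point): Middle of the plain leaf's hinge axis, which runs along keeper x: keeper y -108, z 62.5 mm. The leaf is a stiff panel 136 (x) by 114 (y) mm, 5 mm thick, 114 mm from axis to free edge; shut, its top is at z 65 mm and its free edge at keeper y +6 mm.
- plain_leaf_handle (a point): Centre of the top of the plain leaf's steel handle, an upright block 30 (x) by 12 (y) mm, 32 mm tall above the panel; keeper x 0, y -28, z 97 mm when shut. Pinched from above on its faces 30 mm apart (fingers closing along keeper x, parallel to the hinge) it turns between the fingers as the leaf swings.
- rack: Green microtube rack with tubes in it, loose at the front right of the bench (a like one at the back stays): 62 (x) by 144 (y) by 42 (z) mm, about 0.12 kg; the body is 36 mm high, the tube caps stand 6 mm higher and are not to be gripped. Origin: centre of its underside, y along its length, z up. Grip it across its 62 mm width near the top (plate edge at z 33 to 36 mm). It fits the keeper with its length along the keeper's y, either way round.
- petri: Closed petri dish, 90 mm across, 15 mm high, a bystander; origin: centre of its underside.
- beaker: Small glass beaker, 54 mm across, 70 mm high, a bystander; origin: centre of its underside.
- tape_roll: Small roll of tape lying flat, 55 mm across, 19 mm high, a bystander; origin: centre of its underside.
- bottle: Glass screw-cap bottle, 56 mm across, 105 mm high, a bystander; origin: centre of its underside.

How it is judged:
On the way, in this order (a step that is already met when the one before it is completed fails the run):
1. the latched leaf has been released and has sprung open (value of joint latched_leaf above 1.3 rad and value of joint plain_leaf below 0.3 rad), for 0.1 s.
2. the plain leaf has been swung over past upright as well (value of joint plain_leaf above 1.6 rad and value of joint latched_leaf above 1 rad), for 0.1 s.
3. the rack stands upright on the keeper's floor and has been let go (x of rack in the frame of keeper between -0.04 and 0.04 m and y of rack in the frame of keeper between -0.035 and 0.035 m and z of rack in the frame of keeper below 0.012 m and angle between rack's own z axis and vertical below 0.1 rad and contact force between the fingers and rack below 0.2 N), for 0.2 s.
4. the plain leaf is shut while the latched leaf is still up (value of joint plain_leaf below 0.08 rad and value of joint latched_leaf above 0.3 rad), for 0.1 s.
At the end, for the whole second after the job is handed in: The rack stands upright (within 0.1 rad) at rest on the keeper's floor (origin within 40 mm in x and 35 mm in y of the keeper's, less than 12 mm above its underside), the plain leaf is shut (below 0.05 rad) under the latched leaf, and the latched leaf stays locked (between -0.025 and 0.03 rad) (value of joint latched_leaf between -0.025 and 0.03 rad and value of joint plain_leaf below 0.05 rad and x of rack in the frame of keeper between -0.04 and 0.04 m and y of rack in the frame of keeper between -0.035 and 0.035 m and z of rack in the frame of keeper below 0.012 m and angle between rack's own z axis and vertical below 0.1 rad and linear speed of rack below 0.02 m/s); the robot touches nothing.
It fails at once if the petri dish was shoved more than 40 mm or knocked over (distance of petri from where it was at the start of the episode above 0.04 m or angle between petri's own z axis and vertical above 0.5 rad).
It fails at once if the beaker was shoved more than 40 mm or knocked over (distance of beaker from where it was at the start of the episode above 0.04 m or angle between beaker's own z axis and vertical above 0.5 rad).
It fails at once if the small roll of tape was shoved more than 40 mm or knocked over (distance of tape_roll from where it was at the start of the episode above 0.04 m or angle between tape_roll's own z axis and vertical above 0.5 rad).
It fails at once if the glass bottle was shoved more than 40 mm or knocked over (distance of bottle from where it was at the start of the episode above 0.04 m or angle between bottle's own z axis and vertical above 0.5 rad).
It also fails if it takes over 72 s, if anything falls off the work surface, if the arm or the gripper's body presses on something with over 40 N, if the wrist force passes 120 N, or if a joint passes its speed limit or range.

## Working session

There is one attempt and no reset: what is moved stays moved. The work goes in short steps, Python scripts to look and compute and a shell command to move; the robot and the scene stay as the last step left them, time stands still between calls to the robot, and variables do not carry over. Pictures are saved under pics/ and viewed, at most 10 in all, crops included, and the job is handed in when it is done.

```bash
mkdir -p pics; ls
python3 - <<'E'
from bench import ctrl,get_image
import cv2,numpy as np
s=ctrl.get_state();print(s)
a=get_image("scene");b=get_image("top")
for n,i in(("scene",a),("top",b)):
    cv2.imwrite(f"pics/{n}0.png",i["pixels"][:,:,::-1]);print(n,i["fx"],i["cx"],i["cy"],np.round(i["T"],4).tolist())
E
```

```text
pics
{'time': 0.0, 'joint_positions': array([-1.18788251,  0.32181187, -0.07007153,  1.45168931,  0.02262568,
        1.3707869 , -0.0569081 ]), 'qd': array([-0.00093921,  0.00045501,  0.00123061,  0.00101296, -0.0001384 ,
       -0.00237236,  0.00023168]), 'joint_torque': array([ 3.02434291e-04, -4.91294003e+01, -4.03856384e-01, -3.12529135e+01,
       -6.40573818e-02,  4.35344561e-02,  1.59770711e-04]), 'position': array([0.23419338, 0.60574736, 0.22146146]), 'tool_rot': array([-5.75988573e-01, -3.08811110e+00,  2.97756936e-03]), 'ft_force': array([-0.73819693,  1.0791207 ,  0.22876111]), 'torque': array([ 0.00815686, -0.04240262,  0.00184929]), 'grip_force': 0.0, 'grip_width': 0.9996031478109804}
scene 353.5060213833415 255.61855607369438 187.9317102074989 [[0.9006, -0.1882, 0.3919, 0.08], [-0.4346, -0.4115, 0.8012, -0.8205], [0.0105, -0.8918, -0.4523, 0.5681], [0.0, 0.0, 0.0, 1.0]]
top 432.3648246083232 256.814766775494 186.72052671613287 [[0.0059, -0.9967, 0.0812, 0.4133], [-1.0, -0.0058, 0.0003, 0.0504], [0.0001, -0.0812, -0.9967, 1.3347], [0.0, 0.0, 0.0, 1.0]]
```

View pics/scene0.png

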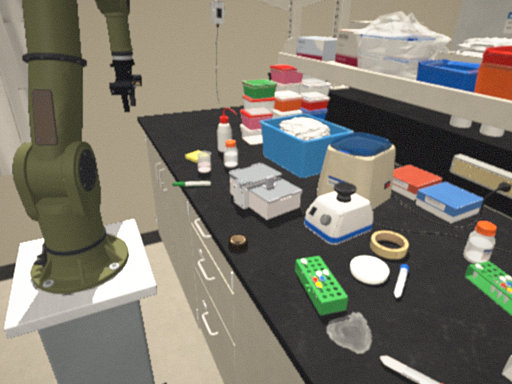

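View pics/top0.png

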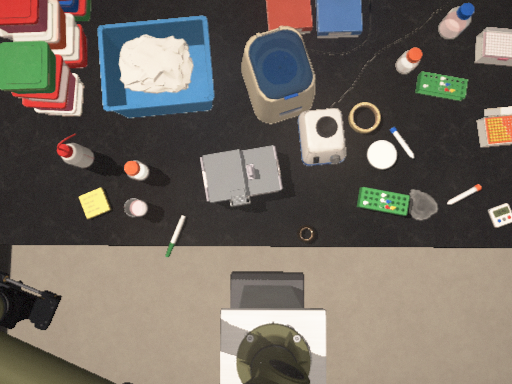

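```bash
cat > h.py <<'E'
import numpy as np,cv2
from scipy.spatial.transform import Rotation as R
from bench import ctrl,get_image
def shot(n):
    s=ctrl.get_state(); i=get_image(n)
    if n=="wrist":
        P=np.eye(4);P[:3,:3]=R.from_rotvec(s["tool_rot"]).as_matrix();P[:3,3]=s["position"]
        i["T"]=P@i["T_tool_cam"]
    return i
def ray(i,u,v):
    d=i["T"][:3,:3]@np.array([(u-i["cx"])/i["fx"],(v-i["cy"])/i["fy"],1.]);return i["T"][:3,3],d/np.linalg.norm(d)
def plane(i,u,v,z):
    o,d=ray(i,u,v);return o+d*(z-o[2])/d[2]
def tri(rs):
    A=0;b=0
    for o,d in rs:
        M=np.eye(3)-np.outer(d,d);A=A+M;b=b+M@o
    p=np.linalg.solve(A,b);return p,[np.linalg.norm((np.eye(3)-np.outer(d,d))@(p-o)) for o,d in rs]
def proj(i,p):
    q=np.linalg.inv(i["T"])@np.append(p,1);return i["cx"]+i["fx"]*q[0]/q[2],i["cy"]+i["fy"]*q[1]/q[2]
def green(i):
    h=cv2.cvtColor(i["pixels"],cv2.COLOR_RGB2HSV);return cv2.inRange(h,(50,120,60),(75,255,255))
E
python3 - <<'E'
from h import *
a=shot("scene");b=shot("top")
up=lambda i,x,y,w,h,s:cv2.resize(i["pixels"][y:y+h,x:x+w,::-1],None,fx=s,fy=s,interpolation=cv2.INTER_CUBIC)
c=np.zeros((600,800,3),np.uint8)
for im,(x,y) in((up(b,195,140,95,75,4),(0,0)),(up(a,222,155,90,70,4),(400,0)),(up(b,350,180,95,50,4),(0,310)),(up(a,285,245,95,60,4),(400,300))):
    c[y:y+im.shape[0],x:x+im.shape[1]]=im[:,:800-x]
cv2.imwrite("pics/c1.png",c)
m=green(b);m[:180]=0;m[220:]=0;m[:,:350]=0;m[:,420:]=0
print(cv2.minAreaRect(cv2.findNonZero(m)))
r=cv2.minAreaRect(cv2.findNonZero(m))
for z in(0.036,):print([plane(b,*q,z).round(3).tolist() for q in cv2.boxPoints(r)],plane(b,*r[0],z))
for n,q,z in(("tape",(307,234),.019),("petri",(381,155),.015),("beaker",(136,208),.05)):print(n,plane(b,*q,z))
E
```

```text
Traceback (most recent call last):
cv2.error: OpenCV(4.12.0) /io/opencv/modules/imgproc/src/convhull.cpp:143: error: (-215:Assertion failed) total >= 0 && (depth == CV_32F || depth == CV_32S) in function 'convexHull'
```

View pics/c1.png

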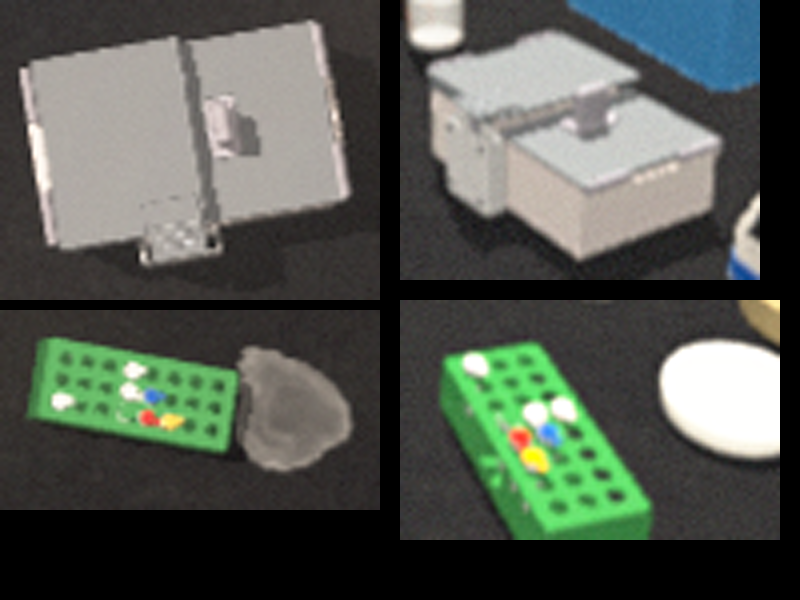

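Run:
```python
from h import *
a=shot("scene");b=shot("top")
P={"RF":((282,188.5),(267,202.3)),"RB":((273.2,145.5),(302,190.5)),"LF":((209.3,201),(229.7,171)),"LB":((202,155.5),(259.3,163)),"handle":((250.8,171.5),(270,178.3))}
for n,(t,s) in P.items():
    p,e=tri([ray(b,*t),ray(a,*s)]);print(n,p.round(4),np.round(e,4),"plane .08/.065:",plane(b,*t,.081).round(4),plane(b,*t,.065).round(4))
for n,t,z in(("pad",(195+178/4,140+238/4),.085),("handle",(250.8,171.5),.097),("edgeF",(195+215/4,140+215/4),.081),("edgeB",(195+180/4,140+38/4),.081)):print(n,plane(b,*t,z).round(4))
px=b["pixels"];print(px[195,362],px[205,400])
h=cv2.cvtColor(px,cv2.COLOR_RGB2HSV);print(h[195,362])
m=cv2.inRange(h,(40,100,60),(85,255,255));m[:180]=0;m[220:]=0;m[:,:350]=0;m[:,420:]=0
print(cv2.countNonZero(m))
r=cv2.minAreaRect(cv2.findNonZero(m));print(r,[plane(b,*q,.036).round(3).tolist() for q in cv2.boxPoints(r)],plane(b,*r[0],.036))
for n,q,z in(("tape",(307,234),.019),("petri",(381,155),.015),("beaker",(136,208),.05)):print(n,plane(b,*q,z))
```

```text
RF [ 0.5102 -0.0227  0.0622] [0.0021 0.0021] plane .08/.065: [ 0.5106 -0.0225  0.081 ] [ 0.5119 -0.0234  0.065 ]
RB [0.6422 0.0018 0.0609] [0.0018 0.0018] plane .08/.065: [0.637  0.0035 0.081 ] [0.6398 0.0029 0.065 ]
LF [0.4743 0.1876 0.0832] [0.0015 0.0015] plane .08/.065: [0.473  0.1884 0.081 ] [0.4738 0.1902 0.065 ]
LB [0.603  0.2133 0.0803] [0.0036 0.0036] plane .08/.065: [0.6061 0.2118 0.081 ] [0.6086 0.2138 0.065 ]
handle [0.5612 0.0673 0.0909] [0.0028 0.0028] plane .08/.065: [0.5599 0.0686 0.081 ] [0.5617 0.0688 0.065 ]
pad [0.4777 0.1007 0.085 ]
handle [0.558  0.0684 0.097 ]
edgeF [0.4948 0.0741 0.081 ]
edgeB [0.6245 0.1007 0.081 ]
[103 187 104] [104 188 105]
[ 60 115 187]
891
((383.0384521484375, 200.8076934814453), (51.382423400878906, 21.1805419921875), 11.309932708740234) [[0.462, -0.247, 0.036], [0.525, -0.26, 0.036], [0.495, -0.411, 0.036], [0.433, -0.397, 0.036]] [ 0.478815   -0.32883538  0.036     ]
tape [ 0.37779715 -0.10188629  0.019     ]
petri [ 0.62108216 -0.33120788  0.015     ]
beaker [0.45243694 0.40916618 0.05      ]
```

```bash
cat >> h.py <<'E'
K0=np.array([.555,.095]);KY=np.radians(10.8)
def kw(x,y,z=0,c=None,yaw=None):
    c=K0 if c is None else c;yaw=KY if yaw is None else yaw
    return np.array([c[0]+x*np.cos(yaw)-y*np.sin(yaw),c[1]+x*np.sin(yaw)+y*np.cos(yaw),z])
def go(p,yaw=None):
    """shift (mm, current tool axes) to world p; turn about tool z to bring tool y to heading yaw (mod pi)"""
    s=ctrl.get_state();M=R.from_rotvec(s["tool_rot"]).as_matrix();d=M.T@(np.array(p)-s["position"])*1000
    h=np.arctan2(M[1,1],M[0,1]);t=None if yaw is None else (h-yaw+np.pi/2)%np.pi-np.pi/2
    print("pos",s["position"].round(4),"yhead",h.round(3),"tilt",np.degrees(np.arccos(-M[2,2])).round(2),"shift",d.round(1),"turn",t,"after-turn shift",None if t is None else (R.from_rotvec([0,0,-t]).apply(d)).round(1))
E
python3 -c "
from h import *
go(kw(-.08,0,.32),KY)"
```

```text
pos [0.2343 0.6061 0.2222] yhead 1.202 tilt 0.03 shift [-415.5 -403.6  -97.5] turn 1.013589494167622 after-turn shift [-562.2  139.2  -97.5]
```

```bash
python3 -m crank '[[[0,0,-15,0.12,1],[0,0,-15,0.12,1],[0,0,-15,0.12,1],[0,0,-15,0.12,1],[0,0,-15,0.12,1],[0,0,-15,0.12,1],[0,0,-8,0.12,1],[0,0,0,0.12,1],[0,0,0,0.053,1]]]' && python3 -m crank '[[[-38,9,0,0,1],[-38,9,0,0,1],[-38,9,0,0,1],[-38,9,0,0,1],[-38,9,0,0,1],[-38,9,0,0,1],[-38,9,0,0,1],[-38,9,0,0,1],[-38,9,0,0,1],[-38,9,0,0,1]]]' && python3 -m crank '[[[-38,9,0,0,1],[-38,9,0,0,1],[-38,9,0,0,1],[-38,9,0,0,1],[-30,9,0,0,1],[0,0,0,0,1],[0,0,0,0,1],[0,0,0,0,1]]]'
python3 - <<'E'
from h import *
go(kw(-.08,0,.32),KY)
i=shot("wrist");cv2.imwrite("pics/w1.png",i["pixels"][:,:,::-1]);np.save("w1.npy",i,allow_pickle=True)
E
```

```text
time: 1.05
position: [0.2345, 0.6066, 0.3216]
tool_rot: [-2.008, -2.415, -0.003]
ft_force: [0.4, 0.1, -1.0]
grip_width: 0.403
grip_force: 0.0
time: 1.88
position: [0.3945, 0.248, 0.3208]
tool_rot: [-2.002, -2.421, -0.001]
ft_force: [1.5, 0.5, -0.1]
grip_width: 0.002
grip_force: 0.0
time: 2.55
position: [0.4722, 0.0804, 0.3205]
tool_rot: [-2.001, -2.421, -0.001]
ft_force: [-0.3, 0.1, -0.1]
grip_width: 0.001
grip_force: 0.0
pos [0.4722 0.0804 0.3205] yhead 0.189 tilt 0.05 shift [-1.2  4.   0.5] turn 0.0009885484544682743 after-turn shift [-1.2  4.   0.5]
```

View pics/w1.png

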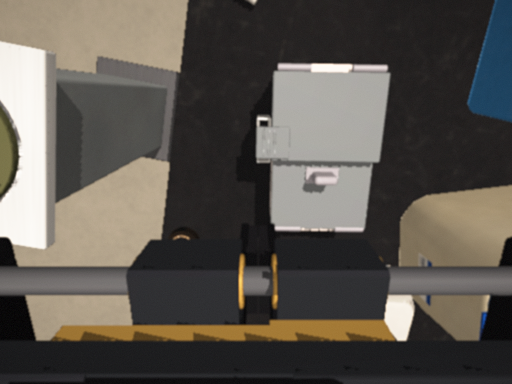

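Run:
```python
from h import *
w=np.load("w1.npy",allow_pickle=True).item();b=shot("top")
print(w["T"][:3,3].round(3),w["T"][:3,2].round(3))
for n,q,z in(("LB",(388,70),.081),("LF",(273.5,71),.081),("eB",(379,162),.081),("eF",(290,160),.081),("pad",(273.5,143),.085),("RB",(367,229.5),.065),("RF",(271,227.5),.065),("handle",(322,173),.097)):
    print(n,plane(w,*q,z).round(4))
for n,q,t in(("handle",(322,173),(250.8,171.5)),("pad",(273.5,143),(195+178/4,140+238/4)),("LB",(388,70),(202,155.5)),("RB",(367,229.5),(273.2,145.5)),("RF",(271,228),(282,188.5))):print(n,*tri([ray(w,*q),ray(b,*t)]))
# fit of keeper pose from all plane points
```

```text
[0.456 0.16  0.482] [ 0.055 -0.286 -0.957]
LB [0.6039 0.2154 0.081 ]
LF [0.47   0.1885 0.081 ]
eB [0.6268 0.1059 0.081 ]
eF [0.5129 0.0867 0.081 ]
pad [0.4872 0.1048 0.085 ]
RB [0.6462 0.0054 0.065 ]
RF [ 0.5099 -0.0176  0.065 ]
handle [0.5538 0.081  0.097 ]
handle [0.56518843 0.06992453 0.04677187] [np.float64(0.0015467093688867073), np.float64(0.0015467093688866181)]
pad [0.4834192  0.10201854 0.06990199] [np.float64(0.0049928148583630785), np.float64(0.004992814858363124)]
LB [0.60765252 0.2149221  0.07085678] [np.float64(0.001849651814704714), np.float64(0.0018496518147047385)]
RB [0.64159605 0.00508232 0.06926279] [np.float64(0.0032513121179101683), np.float64(0.00325131211791024)]
RF [ 0.51241915 -0.02428809  0.05102881] [np.float64(0.0005569639262275916), np.float64(0.0005569639262276224)]
```

```bash
sed -i 's/^K0=.*/K0=np.array([.557,.098]);KY=.194/' h.py
python3 - <<'E'
from h import *
w=np.load("w1.npy",allow_pickle=True).item()
print(proj(w,kw(0,-.028,.097)),proj(w,kw(0,-.028,.065)))
go(kw(-.066,.012,.1),KY)
E
```

```text
(np.float64(326.5255266457565), np.float64(182.1430404247119)) (np.float64(321.63020179648277), np.float64(175.80571022894566))
pos [0.472  0.0813 0.3204] yhead 0.192 tilt 0.02 shift [ 12.   20.7 220.4] turn -0.0022568171446946117 after-turn shift [ 12.   20.7 220.4]
```

```bash
python3 -m crank '[[[3,5,36,0,1],[3,5,36,0,1],[3,5,36,0,1],[3,6,36,0,1],[0,0,36,0,1],[0,0,28,0,1],[0,0,7,0,1],[0,0,5,0,1],[0,0,0,0,1],[0,0,0,0,1]]]' && python3 -m crank '[[[0,0,3,0,1],[0,0,3,0,1],[0,0,0,0,1]]]'; python3 -c "
from h import *
go(kw(-.066,.012,.08),KY);print(ctrl.get_state()['ft_force'])"
```

```text
time: 3.48
position: [0.4921, 0.0962, 0.1022]
tool_rot: [2.0, 2.421, 0.004]
ft_force: [0.8, 0.1, 0.6]
grip_width: 0.004
grip_force: 0.0
time: 3.73
position: [0.4912, 0.0956, 0.095]
tool_rot: [2.002, 2.421, 0.002]
ft_force: [-0.8, -0.3, 0.2]
grip_width: 0.009
grip_force: 0.0
pos [0.4912 0.0956 0.095 ] yhead 0.189 tilt 0.07 shift [ 1.6 -1.  15. ] turn -0.004925981494217968 after-turn shift [ 1.6 -1.  15. ]
[-0.75433288 -0.33189699  0.18378925]
```

```bash
python3 -m crank '[[[0,0,3,0,1],[0,0,3,0,1],[0,0,3,0,1],[0,0,0,0,1],[0,0,0,0,1]]]' && python3 -m crank '[[[0,0,3,0,1],[0,0,3,0,1],[0,0,0,0,1],[0,0,0,0,1]]]'
```

```text
time: 4.15
position: [0.4908, 0.0954, 0.0854]
tool_rot: [-2.002, -2.421, 0.001]
ft_force: [-0.1, -0.1, 1.4]
grip_width: 0.008
grip_force: 0.3
time: 4.48
position: [0.491, 0.0953, 0.0795]
tool_rot: [2.002, 2.421, 0.0]
ft_force: [-0.4, 0.5, 1.1]
grip_width: 0.007
grip_force: 0.8
```

```bash
python3 -m crank '[[[0,0,2,0,1],[0,0,2,0,1],[0,0,0,0,1],[0,0,0,0,1]]]' && python3 -m crank '[[[0,0,2,0,1],[0,0,1,0,1],[0,0,0,0,1],[0,0,0,0,1]]]'
```

```text
time: 4.82
position: [0.4912, 0.0954, 0.0766]
tool_rot: [-2.002, -2.421, -0.001]
ft_force: [-2.2, -2.0, 10.1]
grip_width: 0.003
grip_force: 5.0
time: 5.15
position: [0.4914, 0.0953, 0.0756]
tool_rot: [-2.002, -2.42, -0.002]
ft_force: [-9.1, -4.0, 25.4]
grip_width: 0.004
grip_force: 12.9
```

```bash
python3 -m crank '[[[0,0,-12,0,1],[-20,0,-30,0,1],[-41,0,-5,0,1],[-41,0,0,0,1],[-20,0,0,0,1],[0,0,-20,0,-1],[0,0,-20,0,-1],[0,0,-20,0,-1],[0,0,-20,0,-1],[0,0,-20,0,-1]]]' && python3 -m crank '[[[0,0,-20,0,-1],[0,0,-20,0,-1],[0,0,0,0,-1],[0,0,0,0,-1],[0,0,0,0,-1],[0,0,0,0,-1]]]'
python3 - <<'E'
from h import *
go(kw(0,-.028,.2),KY)
i=shot("wrist");np.save("w2.npy",i,allow_pickle=True)
b=shot("top")
cv2.imwrite("pics/w2.png",np.hstack([i["pixels"],cv2.resize(b["pixels"][120:230,180:300],(288,264)).__class__(0) if 0 else np.pad(cv2.resize(b["pixels"][120:230,180:300],(288,264)),((0,120),(0,0),(0,0)))])[:,:,::-1])
E
```

```text
time: 5.98
position: [0.5135, -0.0243, 0.22]
tool_rot: [-2.002, -2.421, 0.0]
ft_force: [-0.2, 0.5, 0.4]
grip_width: 0.302
grip_force: 0.0
time: 6.48
position: [0.513, -0.0243, 0.2581]
tool_rot: [-2.001, -2.42, 0.003]
ft_force: [-0.1, 0.6, -0.3]
grip_width: 0.753
grip_force: 0.0
pos [ 0.513  -0.0243  0.2581] yhead 0.189 tilt 0.13 shift [83.9 66.4 58. ] turn -0.004839275386478548 after-turn shift [83.5 66.8 58. ]
```

View pics/w2.png

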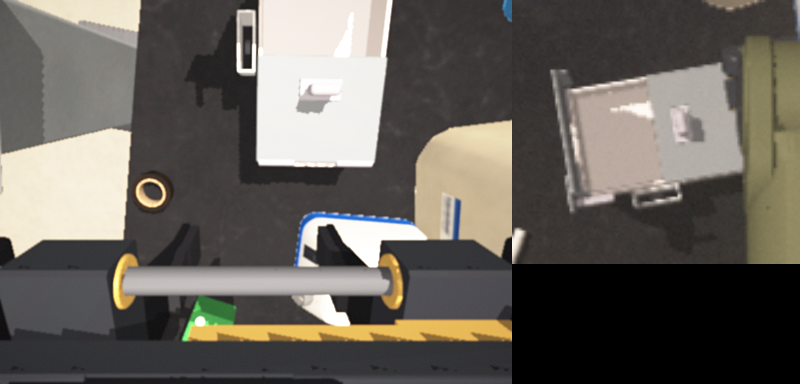

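Run:
```python
from h import *
w=np.load("w2.npy",allow_pickle=True).item()
c=R.from_euler('z',-KY).as_matrix()
for n,q,z,k in(("eF",(258.5,56.5),.065,(-68,6)),("eB",(386,58),.065,(68,6)),("RB",(375,166),.065,(68,-108)),("RF",(257,165),.065,(-68,-108)),("handle",(321,89),.097,(0,-28))):
    p=plane(w,*q,z);l=c@(p-np.append(K0,0));print(n,p.round(4),(l*1000).round(1),k)
for k in((-15,-22),(15,-22),(15,-34),(-15,-34)):print(k,[np.round(proj(w,kw(k[0]/1e3,k[1]/1e3,z)),1).tolist() for z in(.065,.097)])
h=w["pixels"][70:110:2,321].mean(1);print(h.round())
h=w["pixels"][88,290:355:3].mean(1);print(h.round())
```

```text
eF [0.4907 0.0912 0.065 ] [-66.4   6.1  65. ] (-68, 6)
eB [0.6215 0.1148 0.065 ] [66.6  4.1 65. ] (68, 6)
RB [0.6443 0.0019 0.065 ] [  67.1 -111.1   65. ] (68, -108)
RF [ 0.5109 -0.0226  0.065 ] [ -68.5 -109.4   65. ] (-68, -108)
handle [0.5567 0.0706 0.097 ] [ -5.6 -26.8  97. ] (0, -28)
(-15, -22) [[306.7, 84.7], [311.6, 83.9]]
(15, -22) [[334.8, 84.6], [342.5, 83.7]]
(15, -34) [[334.1, 96.3], [341.6, 96.6]]
(-15, -34) [[306.3, 96.4], [311.0, 96.7]]
[242. 242. 242. 241. 245. 253. 252. 253. 254. 254. 253. 248. 215. 188.
 195. 169. 155. 153. 153. 150.]
[242. 242. 243. 205. 254. 252. 165. 214. 255. 255. 254. 254. 254. 254.
 254. 254. 254. 243. 242. 241. 241. 241.]
```

```bash
python3 -m crank '[[[25,20,0,0,-1],[25,20,0,0,-1],[25,20,20,0,-1],[8.5,6.8,30,0,-1],[0,0,30,0,-1],[0,0,30,0,-1],[0,0,30,0,-1],[0,0,20,0,-1],[0,0,15,0,-1],[0,0,10,0,-1]]]' && python3 -c "
from h import *
go(kw(0,-.028,.072),KY)"
```

```text
time: 7.42
position: [0.562, 0.0698, 0.0717]
tool_rot: [-2.001, -2.419, 0.006]
ft_force: [-0.2, -0.0, -0.1]
grip_width: 1.002
grip_force: 0.0
pos [0.562  0.0698 0.0717] yhead 0.189 tilt 0.24 shift [ 0.6  0.5 -0.3] turn -0.005046522466178427 after-turn shift [ 0.6  0.5 -0.3]
```

```bash
python3 -m crank '[[[0,0,0,0,1],[0,0,0,0,1],[0,0,0,0,1],[0,0,0,0,1],[0,0,0,0,1],[0,0,0,0,1],[0,0,0,0,1],[0,0,0,0,1]]]' 12
python3 - <<'E'
import numpy as np
r=np.hypot(80,28);a0=np.arctan2(28,80)
th=np.linspace(0,1.75,19);y=r*np.cos(a0+th);z=r*np.sin(a0+th)
print(np.c_[np.diff(y),-np.diff(z)].round(1).tolist())
E
```

```text
time: 8.08
position: [0.5639, 0.0702, 0.0749]
tool_rot: [2.002, 2.421, 0.001]
ft_force: [0.1, -0.7, -0.3]
grip_width: 0.484
grip_force: 0.0
[[-3.1, -7.6], [-3.8, -7.3], [-4.5, -6.9], [-5.2, -6.4], [-5.8, -5.9], [-6.3, -5.3], [-6.8, -4.7], [-7.2, -4.0], [-7.6, -3.3], [-7.8, -2.5], [-8.1, -1.7], [-8.2, -1.0], [-8.2, -0.2], [-8.2, 0.6], [-8.1, 1.4], [-7.9, 2.2], [-7.7, 3.0], [-7.4, 3.7]]
```

```bash
python3 -m crank '[[[0,0,0,0,1],[0,0,0,0,1],[0,0,0,0,1],[0,0,0,0,1],[0,0,0,0,1]]]' 12
```

```text
time: 8.5
position: [0.5629, 0.0701, 0.0746]
tool_rot: [-2.001, -2.42, 0.002]
ft_force: [-4.4, -1.0, 5.1]
grip_width: 0.348
grip_force: 12.0
```

Gripped at 30 mm. Now swing along the arc.

```bash
python3 -m crank '[[[-3.1,0,-7.6,0,1],[-3.8,0,-7.3,0,1],[-4.5,0,-6.9,0,1],[-5.2,0,-6.4,0,1],[-5.8,0,-5.9,0,1],[-6.3,0,-5.3,0,1],[-6.8,0,-4.7,0,1],[-7.2,0,-4,0,1],[-7.6,0,-3.3,0,1],[-7.8,0,-2.5,0,1]]]' && python3 -c "
from h import *
go(kw(0,-.028,.072),KY);print(ctrl.get_state()['ft_force'])"
```

```text
time: 9.33
position: [0.5731, 0.0131, 0.1294]
tool_rot: [-1.999, -2.419, 0.001]
ft_force: [-7.6, 1.4, 3.3]
grip_width: 0.34
grip_force: 12.0
pos [0.5731 0.0131 0.1294] yhead 0.189 tilt 0.22 shift [58.3  0.4 57.5] turn -0.0047850892171108494 after-turn shift [58.3  0.7 57.5]
[-7.56908565  1.42299727  3.34660157]
```

```bash
python3 -m crank '[[[-8.1,0,-1.7,0,1],[-8.2,0,-1,0,1],[-8.2,0,-0.2,0,1],[-8.2,0,0.6,0,1],[-8.1,0,1.4,0,1],[-7.9,0,2.2,0,1],[-7.7,0,3,0,1],[-7.4,0,3.7,0,1],[0,0,0,0,1],[0,0,0,0,1]]]' && python3 -c "
from h import *
go(kw(0,-.028,.072),KY);print(ctrl.get_state()['ft_force'])
b=shot('top');a=shot('scene')
cv2.imwrite('pics/s3.png',np.hstack([cv2.resize(b['pixels'][120:230,180:310],None,fx=3,fy=3),cv2.resize(a['pixels'][110:220,200:330],None,fx=3,fy=3)])[:,:,::-1])"
```

```text
time: 10.17
position: [0.5847, -0.0528, 0.1205]
tool_rot: [-2.004, -2.417, 0.007]
ft_force: [-7.7, -1.1, 1.5]
grip_width: 0.346
grip_force: 12.0
pos [ 0.5847 -0.0528  0.1205] yhead 0.186 tilt 0.25 shift [125.4   1.1  48.3] turn -0.007627906373184112 after-turn shift [125.4   2.1  48.3]
[-7.67426798 -1.07615891  1.46114797]
```

View pics/s3.png

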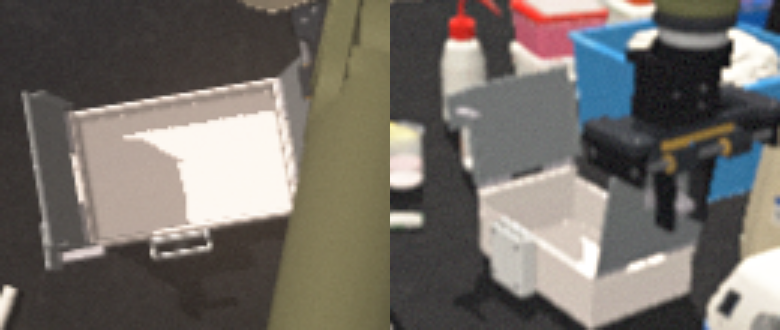

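```bash
python3 -m crank '[[[0,0,0,0,-1],[0,0,0,0,-1],[0,0,0,0,-1],[0,0,0,0,-1],[0,0,0,0,-1],[-5,0,-10,0,-1],[-10,0,-30,0,-1],[-10,0,-35,0,-1],[0,0,-35,0,-1],[0,0,-20,0,-1]]]' && python3 -c "
from h import *
go([.473,-.36,.25],-.197)
a=shot('scene');cv2.imwrite('pics/s4.png',a['pixels'][:,:,::-1])"
```

```text
time: 11.1
position: [0.593, -0.0761, 0.2557]
tool_rot: [2.001, 2.415, 0.006]
ft_force: [0.4, -0.0, 0.3]
grip_width: 0.971
grip_force: 0.0
pos [ 0.593  -0.0761  0.2557] yhead 0.187 tilt 0.36 shift [-256.6 -170.7    5.1] turn 0.38396720735494627 after-turn shift [-301.8  -62.1    5.1]
```

```bash
python3 -m crank '[[[0,0,0,0.12,-1],[0,0,0,0.12,-1],[0,0,0,0.12,-1],[0,0,0,0.024,-1],[-38,-8,0,0,-1],[-38,-8,0,0,-1],[-38,-8,0,0,-1],[-38,-8,0,0,-1],[-38,-8,0,0,-1],[-38,-8,0,0,-1]]]' && python3 -m crank '[[[-38,-8,0,0,-1],[-36,-6,0,0,-1],[0,0,0,0,-1],[0,0,0,0,-1],[0,0,0,0,-1]]]'; python3 -c "
from h import *
i=shot('wrist');np.save('w3.npy',i,allow_pickle=True);go([.479,-.329,.05],-.197)
a=shot('scene')
cv2.imwrite('pics/w3.png',np.hstack([i['pixels'],np.pad(cv2.resize(a['pixels'][110:220,210:306],None,fx=3,fy=3),((0,54),(0,0),(0,0)))])[:,:,::-1])"
```

```text
time: 11.98
position: [0.4992, -0.2903, 0.2511]
tool_rot: [2.423, 1.998, 0.002]
ft_force: [0.1, -0.1, 0.7]
grip_width: 1.001
grip_force: 0.0
time: 12.4
position: [0.4723, -0.3581, 0.2505]
tool_rot: [-2.426, -1.996, -0.001]
ft_force: [-0.2, 0.9, -0.5]
grip_width: 1.007
grip_force: 0.0
pos [ 0.473  -0.3572  0.2504] yhead -0.192 tilt 0.05 shift [ 28.6   0.5 200.4] turn 0.005019462725143642 after-turn shift [ 28.6   0.3 200.4]
```

View pics/w3.png

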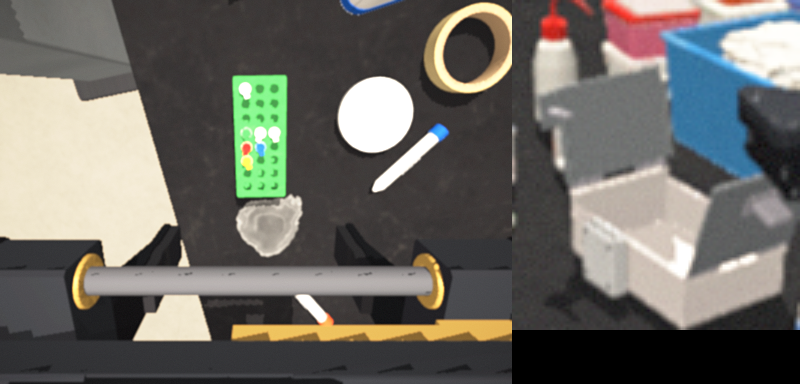

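Run:
```python
from h import *
w=np.load('w3.npy',allow_pickle=True).item();b=shot("top")
h=cv2.cvtColor(w["pixels"],cv2.COLOR_RGB2HSV);m=cv2.inRange(h,(40,70,60),(85,255,255));m[230:]=0;m[:,:200]=0;m[:,310:]=0
c=max(cv2.findContours(m,cv2.RETR_EXTERNAL,cv2.CHAIN_APPROX_NONE)[0],key=cv2.contourArea)
q=cv2.approxPolyDP(cv2.convexHull(c),6,True)[:,0];print(q.tolist())
P=np.array([plane(w,*x,.036) for x in q]);print(P.round(4).tolist())
r=cv2.minAreaRect((P[:,:2]*1e4).astype(np.float32));print(r)
# height: matching corners in the top view (composite c1 corners of the plate)
t=[(350+46/4,180+(340-310)/4),(350+238/4,180+(370-310)/4),(350+224/4,180+(452-310)/4),(350+38/4,180+(418-310)/4)]
for tt in t:
    g=plane(b,*tt,.036);k=np.argmin(np.linalg.norm(P-g,axis=1));p,e=tri([ray(b,*tt),ray(w,*q[k])]);print(g.round(4),p.round(4),np.round(e,4))
```

```text
[[285, 74], [286, 194], [238, 198], [232, 76]]
[[0.521, -0.2642, 0.036], [0.4986, -0.404, 0.036], [0.4385, -0.3976, 0.036], [0.4622, -0.2549, 0.036]]
((4797.56201171875, -3309.2919921875), (1447.68505859375, 603.765380859375), 80.88349151611328)
[ 0.5186 -0.2646  0.036 ] [ 0.5196 -0.2643  0.0378] [0.0012 0.0012]
[ 0.4968 -0.4088  0.036 ] [ 0.497  -0.4013  0.0508] [0.0024 0.0024]
[ 0.4351 -0.3969  0.036 ] [ 0.4355 -0.4049  0.0129] [0.0001 0.0001]
[ 0.4598 -0.2578  0.036 ] [ 0.4611 -0.2558  0.0423] [0.0016 0.0016]
```

```bash
python3 -c "
from h import *
go([.4797,-.331,.016],-.162)"
```

```text
pos [ 0.4733 -0.3567  0.2503] yhead -0.191 tilt 0.05 shift [ 26.2   1.4 234.4] turn -0.029051310786241347 after-turn shift [ 26.2   2.2 234.4]
```

```bash
python3 -m crank '[[[0,0,0,-0.029,-1],[13,1,35,0,-1],[13,1,35,0,-1],[0,0,35,0,-1],[0,0,35,0,-1],[0,0,35,0,-1],[0,0,25,0,-1],[0,0,18,0,-1],[0,0,10,0,-1],[0,0,5,0,-1]]]' && python3 -c "
from h import *
go([.4797,-.331,.016],-.162)"
```

```text
time: 13.38
position: [0.4783, -0.3314, 0.016]
tool_rot: [-2.394, -2.031, 0.001]
ft_force: [-0.4, -0.6, 0.4]
grip_width: 1.003
grip_force: 0.0
pos [ 0.4783 -0.3314  0.016 ] yhead -0.164 tilt 0.13 shift [ 0.7  1.4 -0.1] turn -0.0015571988483777943 after-turn shift [ 0.7  1.4 -0.1]
```

```bash
python3 -m crank '[[[0.5,1.4,0,0,1],[0,0,0,0,1],[0,0,0,0,1],[0,0,0,0,1],[0,0,0,0,1],[0,0,0,0,1],[0,0,0,0,1],[0,0,0,0,1]]]' 20
```

```text
time: 14.05
position: [0.4804, -0.3332, 0.0184]
tool_rot: [2.397, 2.029, 0.002]
ft_force: [-0.6, 0.9, 6.2]
grip_width: 0.703
grip_force: 20.0
```

```bash
python3 -m crank '[[[0,0,-8,0,1],[0,0,-15,0,1],[0,0,-25,0,1],[0,0,-35,0,1],[0,0,-35,0,1],[0,0,-35,0,1],[0,0,-35,0,1],[0,0,-35,0,1],[0,0,-25,0,1],[0,0,-10,0,1]]]' && python3 -m crank '[[[0,0,0,-0.08,1],[0,0,0,-0.09,1],[0,0,0,-0.09,1],[0,0,0,-0.08,1],[0,0,0,-0.016,1]]]' && python3 -c "
from h import *
go(kw(0,0,.27),KY)
i=shot('scene');cv2.imwrite('pics/s5.png',i['pixels'][:,:,::-1])"
```

```text
time: 14.88
position: [0.4805, -0.3341, 0.2796]
tool_rot: [2.395, 2.026, 0.004]
ft_force: [0.6, -0.8, -1.0]
grip_width: 0.696
grip_force: 20.0
time: 15.3
position: [0.479, -0.3324, 0.2741]
tool_rot: [-1.997, -2.423, 0.001]
ft_force: [-0.1, 0.1, -1.2]
grip_width: 0.699
grip_force: 20.0
pos [ 0.479  -0.3324  0.2741] yhead 0.192 tilt 0.13 shift [407.6 158.8   4.4] turn -0.0017481175301892193 after-turn shift [407.3 159.5   4.4]
```

View pics/s5.png

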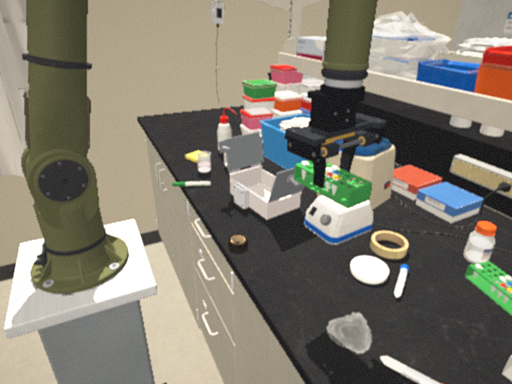

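```bash
python3 -m crank '[[[20,8,0,0,1],[30,12,0,0,1],[35,14,0,0,1],[35,14,0,0,1],[35,14,0,0,1],[35,14,0,0,1],[35,14,0,0,1],[35,13.5,0,0,1],[35,13,0,0,1],[35,13,0,0,1]]]' && python3 -m crank '[[[35,13,0,0,1],[27,11,0,0,1],[15,5,0,0,1],[0,0,0,0,1],[0,0,0,0,1],[0,0,0,0,1]]]' && python3 -c "
from h import *
go(kw(0,0,.021),KY)"
```

```text
time: 16.18
position: [0.5442, 0.0174, 0.2749]
tool_rot: [-2.003, -2.419, 0.001]
ft_force: [0.7, 0.0, -1.4]
grip_width: 0.699
grip_force: 20.0
time: 16.68
position: [0.5585, 0.0942, 0.2752]
tool_rot: [2.005, 2.418, -0.002]
ft_force: [0.7, 0.4, -0.8]
grip_width: 0.701
grip_force: 20.0
pos [0.5585 0.0942 0.2752] yhead 0.186 tilt 0.09 shift [  4.3  -0.6 254.2] turn -0.007560547054439315 after-turn shift [  4.3  -0.5 254.2]
```

```bash
python3 -m crank '[[[4,0,20,-0.007,1],[0,0,35,0,1],[0,0,35,0,1],[0,0,35,0,1],[0,0,35,0,1],[0,0,30,0,1],[0,0,22,0,1],[0,0,15,0,1],[0,0,10,0,1],[0,0,0,0,1]]]' && python3 -m crank '[[[0,0,5,0,1],[0,0,3,0,1],[0,0,0,0,1],[0,0,0,0,1]]]'
```

```text
time: 17.52
position: [0.5564, 0.0983, 0.0367]
tool_rot: [-1.995, -2.425, 0.005]
ft_force: [-0.0, 0.2, -0.9]
grip_width: 0.696
grip_force: 20.0
time: 17.85
position: [0.5584, 0.1008, 0.0313]
tool_rot: [1.992, 2.428, 0.002]
ft_force: [0.1, 0.1, -1.6]
grip_width: 0.698
grip_force: 20.0
```

```bash
python3 -m crank '[[[0,0,3,0,1],[0,0,3,0,1],[0,0,0,0,1],[0,0,0,0,1]]]' && python3 -m crank '[[[0,0,2,0,1],[0,0,0,0,1],[0,0,0,0,1]]]'
```

```text
time: 18.18
position: [0.5576, 0.1007, 0.0243]
tool_rot: [-1.992, -2.429, 0.0]
ft_force: [-0.3, -0.0, -2.1]
grip_width: 0.697
grip_force: 20.0
time: 18.43
position: [0.558, 0.1008, 0.0234]
tool_rot: [-1.992, -2.429, -0.001]
ft_force: [-1.9, 0.2, 4.4]
grip_width: 0.7
grip_force: 20.0
```

```bash
python3 -m crank '[[[0,0,0,0,-0.65],[0,0,0,0,-0.65],[0,0,0,0,-0.65],[0,0,0,0,-0.65],[0,0,0,0,-0.65],[0,0,-8,0,-0.65],[0,0,-20,0,-0.65],[0,0,-35,0,-0.65],[0,0,-35,0,-0.65],[0,0,-35,0,-0.65]]]' && python3 -m crank '[[[0,0,-35,0,1],[0,0,-35,0,1],[-20,0,-35,0,1],[-35,0,-15,0,1],[-41,0,0,0,1],[-41,0,0,0,1],[-41,0,0,0,1],[0,0,0,0,1],[0,0,0,0,1],[0,0,0,0,1]]]'
python3 - <<'E'
from h import *
i=shot("wrist");np.save("w6.npy",i,allow_pickle=True);go(kw(.03,-.19,.13),KY);b=shot("scene")
cv2.imwrite("pics/w6.png",np.hstack([i["pixels"],np.pad(cv2.resize(b["pixels"][110:220,210:306],None,fx=3,fy=3),((0,54),(0,0),(0,0)))])[:,:,::-1])
E
```

```text
time: 19.27
position: [0.5575, 0.1004, 0.1573]
tool_rot: [1.993, 2.429, -0.001]
ft_force: [-0.5, 0.6, -0.3]
grip_width: 0.821
grip_force: 0.0
time: 20.1
position: [0.5925, -0.0736, 0.2757]
tool_rot: [-1.993, -2.428, -0.001]
ft_force: [1.0, 0.5, -0.3]
grip_width: 0.148
grip_force: 0.0
pos [ 0.5926 -0.0724  0.2756] yhead 0.199 tilt 0.06 shift [-16.2  27.8 145.5] turn 0.0045808522210513125 after-turn shift [-16.1  27.9 145.5]
```

View pics/w6.png

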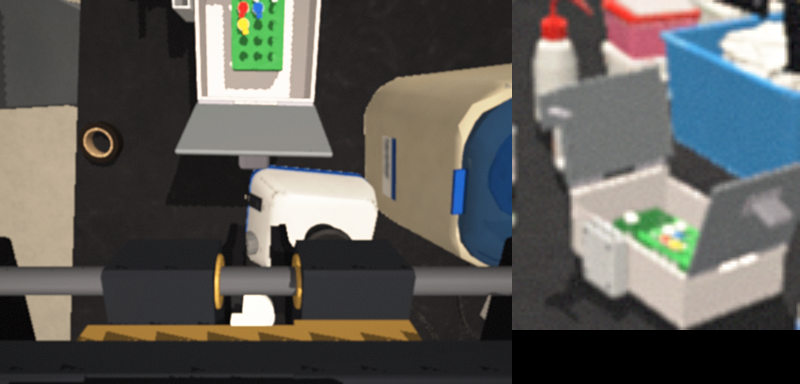

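```bash
python3 -c "
from h import *
go(kw(-.04,-.188,.15),KY)"; python3 -m crank '[[[0,0,0,0,1],[0,0,0,0,1],[0,0,0,0,1],[0,0,0,0,1]]]'
```

```text
pos [ 0.5926 -0.0719  0.2755] yhead 0.2 tilt 0.06 shift [-14.3 -42.3 125.5] turn 0.005634424124836723 after-turn shift [-14.6 -42.2 125.5]
time: 20.53
position: [0.5926, -0.0733, 0.2755]
tool_rot: [-1.991, -2.43, -0.0]
ft_force: [0.7, 0.8, 0.5]
grip_width: 0.005
grip_force: 0.0
```

```bash
python3 -m crank '[[[-14.5,-20,0,0,1],[0,-22,0,0,1],[0,0,30,0,1],[0,0,30,0,1],[0,0,30,0,1],[0,0,20,0,1],[0,0,15,0,1],[0,0,0,0,1],[0,0,0,0,1]]]' && python3 -m crank '[[[8,0,0,0,1],[8,0,0,0,1],[8,0,0,0,1],[8,0,0,0,1],[8,0,0,0,1],[8,0,0,0,1],[8,0,0,0,1],[8,0,0,0,1],[8,0,0,0,1],[0,0,0,0,1]]]'; python3 -c "
from h import *
go(kw(-.04,-.095,.15),KY)"
```

```text
time: 21.28
position: [0.5539, -0.0962, 0.1502]
tool_rot: [-1.991, -2.429, 0.002]
ft_force: [-0.1, -0.1, 0.8]
grip_width: 0.004
grip_force: 0.0
time: 22.12
position: [0.5399, -0.0231, 0.1503]
tool_rot: [-1.988, -2.431, -0.001]
ft_force: [0.7, 1.0, 0.1]
grip_width: 0.003
grip_force: 0.0
pos [ 0.5399 -0.0231  0.1503] yhead 0.2 tilt 0.08 shift [20.5  0.3  0.3] turn 0.005824344014461191 after-turn shift [20.5  0.2  0.3]
```

```bash
python3 -m crank '[[[8,0,0,0,1],[8,0,0,0,1],[8,0,0,0,1],[0,0,0,0,1],[0,0,-20,0,1],[0,0,-30,0,1],[0,0,-30,0,1],[0,0,-10,0,1],[0,0,0,0,1],[0,0,0,0,1]]]' && python3 -m crank '[[[0,0,0,0,1],[0,0,0,0,1],[0,0,0,0,1],[0,0,0,0,1],[0,0,0,0,1],[0,0,0,0,1],[0,0,0,0,1],[0,0,0,0,1],[0,0,0,0,1],[0,0,0,0,1]]]'; python3 -c "
from h import *
i=shot('wrist');go(kw(-.04,-.09,.1),KY);b=shot('scene')
cv2.imwrite('pics/w7.png',np.hstack([i['pixels'],np.pad(cv2.resize(b['pixels'][110:220,210:306],None,fx=3,fy=3),((0,54),(0,0),(0,0)))])[:,:,::-1])"
```

```text
time: 22.95
position: [0.5355, -0.0021, 0.2402]
tool_rot: [1.992, 2.429, 0.001]
ft_force: [-0.9, -0.4, -1.0]
grip_width: 0.001
grip_force: 0.0
time: 23.78
position: [0.5355, -0.0022, 0.2405]
tool_rot: [1.992, 2.429, 0.0]
ft_force: [1.1, 0.0, 0.6]
grip_width: 0.005
grip_force: 0.0
pos [ 0.5355 -0.0021  0.2405] yhead 0.197 tilt 0.01 shift [  4.1   0.4 140.5] turn 0.003024320387932544 after-turn shift [  4.1   0.4 140.5]
```

View pics/w7.png

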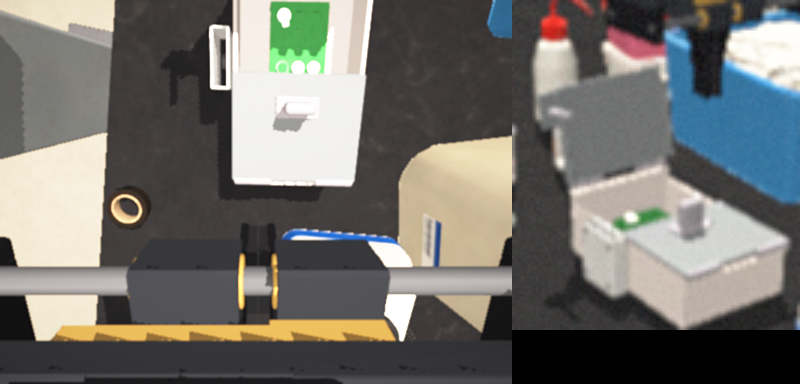

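Run:
```python
from h import *
i=shot('wrist')
print([np.round(proj(i,kw(x,.006,z)),1).tolist() for x,z in((-.068,.065),(.068,.065),(.068,.075))])
g=i["pixels"].astype(int)
print([(v,g[v,250].tolist()) for v in range(64,82,2)])
go(kw(-.066,.165,.3),KY)
th=np.radians(np.linspace(90,0,19));s=np.linspace(100,96,19)
y=108-s*np.cos(th)+3*np.sin(th)+9.5;z=78+s*np.sin(th)+3*np.cos(th)
print(y[0],z[0],y[-1],z[-1]);print(np.c_[np.diff(y),-np.diff(z)].round(1).tolist())
```

```text
[[231.2, 73.3], [366.4, 73.8], [369.8, 73.2]]
[(64, [247, 240, 233]), (66, [247, 240, 234]), (68, [247, 240, 234]), (70, [246, 238, 232]), (72, [240, 237, 233]), (74, [243, 243, 240]), (76, [243, 243, 239]), (78, [243, 243, 240]), (80, [243, 242, 239])]
pos [ 0.5355 -0.0021  0.2405] yhead 0.197 tilt 0.01 shift [259.2 -24.8 -59.5] turn 0.003079398467058514 after-turn shift [259.1 -25.6 -59.5]
120.5 178.0 21.5 81.0
[[-8.7, 0.3], [-8.6, 1.1], [-8.5, 1.8], [-8.3, 2.6], [-8.0, 3.3], [-7.7, 3.9], [-7.3, 4.6], [-6.8, 5.2], [-6.3, 5.8], [-5.8, 6.3], [-5.2, 6.7], [-4.6, 7.1], [-4.0, 7.5], [-3.3, 7.8], [-2.6, 8.0], [-1.9, 8.2], [-1.1, 8.3], [-0.4, 8.4]]
```

```bash
python3 -m crank '[[[0,0,-30,0,1],[20,-5,-29,0,1],[37,-10,0,0,1],[37,-10,0,0,1],[37,0,0,0,1],[37,0,0,0,1],[37,0,0,0,1],[37,0,0,0,1],[17,0,0,0,1],[0,0,0,0,1]]]' && python3 -m crank '[[[0,0,30,0,1],[0,0,35,0,1],[0,0,30,0,1],[0,0,20,0,1],[0,0,7,0,1],[0,0,0,0,1],[0,0,0,0,1]]]'; python3 -c "
from h import *
go(kw(-.066,.1205,.178),KY);print(ctrl.get_state()['ft_force'])"
```

```text
time: 24.77
position: [0.4579, 0.2526, 0.2989]
tool_rot: [-1.981, -2.437, -0.0]
ft_force: [-0.6, 0.4, 0.1]
grip_width: 0.008
grip_force: 0.0
time: 25.35
position: [0.461, 0.2467, 0.1785]
tool_rot: [1.993, 2.428, 0.002]
ft_force: [0.6, 0.5, 0.7]
grip_width: 0.006
grip_force: 0.0
pos [0.461  0.2467 0.1785] yhead 0.196 tilt 0.07 shift [-44.   -0.6   0.4] turn 0.002243077932984505 after-turn shift [-44.   -0.5   0.4]
[0.55411425 0.5178853  0.65074665]
```

```bash
python3 -m crank '[[[-11,0,0,0,1],[-11,0,0,0,1],[-11,0,0,0,1],[-11,0,0,0,1],[-8.7,0,0.3,0,1],[-8.6,0,1.1,0,1],[-8.5,0,1.8,0,1],[-8.3,0,2.6,0,1],[-8,0,3.3,0,1],[-7.7,0,3.9,0,1]]]' && python3 -m crank '[[[-7.3,0,4.6,0,1],[-6.8,0,5.2,0,1],[-6.3,0,5.8,0,1],[-5.8,0,6.3,0,1],[-5.2,0,6.7,0,1],[-4.6,0,7.1,0,1],[-4,0,7.5,0,1],[-3.3,0,7.8,0,1]]]'; python3 -c "
from h import *
go(kw(-.066,.015,.0755),KY);print(ctrl.get_state()['ft_force'])"
```

```text
time: 26.18
position: [0.4787, 0.154, 0.1641]
tool_rot: [1.992, 2.429, -0.0]
ft_force: [-0.1, -0.4, 2.9]
grip_width: 0.006
grip_force: 0.9
time: 26.85
position: [0.487, 0.1119, 0.1126]
tool_rot: [-1.992, -2.429, 0.001]
ft_force: [-2.1, -0.9, 2.5]
grip_width: 0.003
grip_force: 1.3
pos [0.487  0.1119 0.1126] yhead 0.197 tilt 0.03 shift [-12.1  -0.   37.1] turn 0.002942699062189913 after-turn shift [-12.1   0.   37.1]
[-2.10733528 -0.93424845  2.52049693]
```

Leaf is following with about 2.5 N. Continue to the stop.

```bash
python3 -m crank '[[[-4,0,7,0,1],[-3,0,7,0,1],[-2,0,6,0,1],[-2,0,5,0,1],[-1,0,5,0,1],[0,0,3,0,1],[0,0,2,0,1],[0,0,0,0,1],[0,0,0,0,1]]]' && python3 -m crank '[[[0,0,2,0,1],[0,0,1,0,1],[0,0,0,0,1],[0,0,0,0,1]]]'
```

```text
time: 27.6
position: [0.4897, 0.1005, 0.0786]
tool_rot: [1.992, 2.429, 0.0]
ft_force: [0.9, -0.2, 1.8]
grip_width: 0.006
grip_force: 0.8
time: 27.93
position: [0.4899, 0.1005, 0.0769]
tool_rot: [1.992, 2.429, 0.001]
ft_force: [-2.4, -2.1, 10.8]
grip_width: 0.006
grip_force: 5.6
```

```bash
python3 -m crank '[[[0,0,2,0,1],[0,0,1,0,1],[0,0,0,0,1],[0,0,0,0,1]]]' && python3 -m crank '[[[0,0,-4,0,1],[0,0,-4,0,1],[0,0,-6,0,1],[0,0,-10,0,1],[0,0,0,0,1],[0,0,0,0,1]]]'
```

```text
time: 28.27
position: [0.49, 0.1005, 0.0761]
tool_rot: [-1.992, -2.428, -0.002]
ft_force: [-9.3, -1.7, 28.2]
grip_width: 0.007
grip_force: 13.8
time: 28.77
position: [0.4896, 0.1008, 0.0968]
tool_rot: [1.992, 2.429, 0.001]
ft_force: [1.1, 0.4, 0.3]
grip_width: 0.008
grip_force: 0.0
```

```bash
python3 -m crank '[[[0,0,-30,0,1],[0,0,-35,0,1],[0,0,-35,0,1],[0,0,-35,0,1],[-35,0,-20,0,1],[-38,0,0,0,1],[-38,0,0,0,1],[-38,0,0,0,1],[-38,0,0,0,1],[-38,0,0,0,1]]]' && python3 -m crank '[[[-38,0,0,0,1],[-38,0,0,0,1],[0,0,0,0,1],[0,0,0,0,1],[0,0,0,0,1]]]'
python3 - <<'E'
from h import *
b=shot("top")["pixels"][:,:,::-1].astype(int);o=cv2.imread("pics/top0.png").astype(int)
d=np.abs(b-o).max(2)
for n,(r0,r1,c0,c1) in dict(latched=(155,195,205,240),plain=(150,185,250,272),pad=(190,206,228,250),tape=(224,244,297,317),petri=(138,172,365,398),beaker=(196,220,120,150)).items():
    x=d[r0:r1,c0:c1];print(n,(x>40).mean().round(3),np.median(x))
E
```

```text
time: 29.6
position: [0.5332, -0.1216, 0.2511]
tool_rot: [-1.991, -2.429, -0.0]
ft_force: [0.3, 0.3, -0.3]
grip_width: -0.0
grip_force: 0.0
time: 30.02
position: [0.5481, -0.1939, 0.2506]
tool_rot: [-1.991, -2.428, 0.001]
ft_force: [-0.4, 0.5, -0.9]
grip_width: 0.006
grip_force: 0.0
latched 0.0 5.0
plain 0.0 5.0
pad 0.0 5.0
tape 0.0 4.0
petri 0.838 148.0
beaker 0.0 4.0
```

```bash
python3 -c "
from bench import job;print(job.close_job())"
```

```text
the job is handed in; nothing more can be done
None
```

The rack stands upright on the keeper's floor, the handle leaf is shut and the press-pad leaf is locked over it; I handed the job in at about 30 s. The last top view matched the starting one at both leaves, the tape and the beaker, but the arm hid the petri dish and I didn't compare the bottle (no later move went near either).

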